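# Pack away a bail-arm tote after uncrating

### The job

The new pump cassette has been uncrated and its wooden packing offcuts lie about the front of the bench. Lift the carrying tray out of the bail-arm tote and stand it on the bench, clear every offcut into the tote, and swing both of the tote's steel bails all the way in across its mouth; then stack the tray squarely on the two bails, with the orange cassette lying in the tray. Leave the timer and the mouse alone.

Things in the scene. Friction and masses are not known exactly. Their poses are not given: they have to be found in the camera images.
- tote: open grey plastic tote, loose, 0.8 kg; 178 (x) x 300 (y) mm outside at the rim, 80 high, walls and floor 4 mm (inside 157 x 279 at the floor); a lip round the rim stands 5 mm out. Origin at the centre of its underside, y along its length. Two steel wire bails are pivoted outside its long walls; swung in, their bars cross the mouth at y = +78 and -78, z = 84 mm (tops at 88) and carry the tray
- bail_left (a joint): swing of the bail at the tote's +y end about an axis along tote x at y = +136, z = 70 mm: 0 = in, its bar across the mouth on the rim (14 mm above and 58 mm inward of the axis); it grows as the bar rises (upright at 1.34) and swings outward over the end, to 3.2 = out, bar hanging beyond the end wall. Stiff pivots: it stays where it is left; 1 to 2 N at the bar moves it
- bail_right (a joint): the same for the bail at the tote's -y end, axis at y = -136, z = 70 mm: 0 = in across the mouth, 3.2 = out beyond the end wall
- bail_left_bar (a point): middle of the straight bar of the left bail: round wire 8 mm thick, 200 mm long along the tote's x, 60 mm from the pivot axis
- bail_right_bar (a point): middle of the straight bar of the right bail, likewise
- tray: aluminium tray, 147 (x) x 270 (y) mm, walls 40 high, 0.35 kg; starts nested in the tote. Origin at the centre of its underside (under its feet), y along its length. Feet 8 mm high cross its ends from |y| = 95 to 125 mm; stacked, the bars lie between the feet, tray origin 80 mm above tote origin. Inner floor at z = 11 mm, 136 x 258, in two open halves 120 long beside the handle
- tray_handle (a point): middle of the tray's handle: a black bar along the tray's x, 141 mm long, 16 mm thick (along y), 18 mm high, its middle 68 mm above the tray's underside; it is held up by a flat post at each end
- offcut_lap: sawn pale wood offcut with a half-lap end, 100 (x) x 34 (y) mm, 30 high over most of its length and 16 at the +x end. Origin at the centre of its underside. About 60 g
- offcut_saddle: sawn pale wood saddle chock, 96 (x) x 38 (y) mm, 24 high in the middle and 37 at both ends. Origin at the centre of its underside. About 70 g
- offcut_block: pale wood block, 72 (x) x 44 (y) x 34 mm. Origin at the centre of its underside. About 65 g
- offcut_cleat: pale wood batten with a cleat on it, 98 (x) x 30 (y) mm, 22 high, 36 at the cleat near its middle. Origin at the centre of its underside. About 50 g
- cassette: orange pump cassette, flat block 62 wide (y) and 27 to 31 high; its body reaches from x = -42 to +56 mm, two hose stubs stick out to x = -56. Origin in the underside, 0.16 kg
- lab_timer: white lab timer, 66 x 62 x 18 mm, a bystander left of the tote; origin under its centre
- mouse: white computer mouse, 106 x 60 x 33 mm, a bystander at the far right front; the bench between it and the row of offcuts is free. Origin under its centre
Mind the look-alikes: they are no part of the job. What is shaped like the cassette but pink is not meant.

How it is judged (in metres and radians):
On the way, in this order (a step that is already met when the one before it is completed fails the run):
1. the tray is out of the tote and stands upright on the bench (height (world z) of tray below 0.02 m and angle between tray's own z axis and vertical below 0.1 rad and horizontal distance between tray and tote above 0.14 m and linear speed of tray below 0.03 m/s), for 0.2 s.
2. every offcut lies inside the tote and both bails are swung in (x of offcut_lap in the frame of tote between -0.088 and 0.088 m and y of offcut_lap in the frame of tote between -0.15 and 0.15 m and z of offcut_lap in the frame of tote between -0.01 and 0.065 m and x of offcut_saddle in the frame of tote between -0.088 and 0.088 m and y of offcut_saddle in the frame of tote between -0.15 and 0.15 m and z of offcut_saddle in the frame of tote between -0.01 and 0.065 m and x of offcut_block in the frame of tote between -0.088 and 0.088 m and y of offcut_block in the frame of tote between -0.15 and 0.15 m and z of offcut_block in the frame of tote between -0.01 and 0.065 m and x of offcut_cleat in the frame of tote between -0.088 and 0.088 m and y of offcut_cleat in the frame of tote between -0.15 and 0.15 m and z of offcut_cleat in the frame of tote between -0.01 and 0.065 m and value of joint each of bail_left, bail_right below 0.12 rad), for 0.2 s.
At the end, for the whole second after the job is handed in: All offcuts lie inside the tote below its rim; both bails are in (joint below 0.12 rad); the tray stands level on both bars, its feet outside them (within 20 mm and 0.12 rad of square); the cassette lies flat on the tray floor; tote flat on the bench, all at rest (all of step 2 and x of tray in the frame of tote between -0.02 and 0.02 m and y of tray in the frame of tote between -0.02 and 0.02 m and z of tray in the frame of tote between 0.074 and 0.087 m and angle between the y axis of tray and the y axis of tote, either way round below 0.12 rad and angle between each of tray, tote's own z axis and vertical below 0.06 rad and height (world z) of tote below 0.01 m and x of cassette in the frame of tray between -0.075 and 0.075 m and y of cassette in the frame of tray between -0.13 and 0.13 m and z of cassette in the frame of tray between 0.005 and 0.025 m and angle between cassette's own z axis and vertical below 0.2 rad and linear speed of each of tray, cassette below 0.02 m/s); the robot touches nothing.
It fails at once if the lab timer is disturbed (moved by more than 30 mm) (distance of lab_timer from where it was at the start of the episode above 0.03 m).
It fails at once if the mouse is disturbed (moved by more than 30 mm) (distance of mouse from where it was at the start of the episode above 0.03 m).
Of offcut_lap, offcut_saddle, offcut_block, offcut_cleat only 2 to 4 are there at a start; the rules pass over those that are not, and their reading is None.
At some moment in a run one of offcut_lap, offcut_saddle, offcut_block, offcut_cleat may be knocked a few centimetres aside while the robot is not near it.
Once in a run the grip may slacken for a moment while it holds something.
It also fails if it takes over 210 s, if anything falls off the work surface, if the arm or the gripper's body presses on something with over 40 N, if the wrist force passes 120 N, or if a joint passes its speed limit or range.

### The arm

A 6-joint arm with a two-finger parallel gripper is mounted at the origin on a cart in front of the work surface, level with it; the furniture and walls round the work are solid. World frame = base frame: x ahead of the robot, y to its left, z up, the work surface at z = 0. Lengths are in m, angles in degrees, forces in N, time in s.
With the tool pointing down it reaches from about 0.3 to 0.75 m from the base axis. Payload 8.5 kg.
Tool frame: the origin (TCP) lies at the very end of the fingers, on their centre line; the grasp point (between the pads) lies 19 mm behind it (env.tcp_to_grasp is the distance from the TCP to the grasp point, in m); z points along the fingers, y is the line along which they close (so a half turn about z gives the same grasp; the last joint's range is limited). The gripper opens to 85 mm and grips with 20 to 120 N. Pads are 22 mm wide; open, the fingers measure 114 mm over their backs; the gripper's body (76 mm by 85 mm) begins 54 mm behind the grasp point. The pads swing forward as they close: fully open they stand 13 mm farther back than shut.
Start: joints at [-78.283, 21.807, 74.336, -0, 83.858, -12.336], TCP at [0.224, -0.502, 0.231] pointing down, gripper open.
Joint ranges: [-178.18, 178.18], [-50.72, 133.34], [12.68, 142.11], [-81.47, 261.47], [9.98, 163.14], [-165.26, 165.26]. Speed limits (degrees/s): [136.94, 136.94, 180, 180, 180, 180].

### API

Orientations are given as a 3x3 rotation matrix whose columns are the frame's x, y, z axes.
In Python, from rig import status, get_image, env gives the robot as it stands.
- The arm moves only by the shell command python3 -m handwheel 'ROWS' [FORCE]. ROWS is text: rows parted by semicolons, each of 7 numbers parted by spaces: the shift along the world's x, y, z in cm, then the turn, a rotation vector about the world's x, y, z in degrees, then the opening, from 0 (shut) to 1 (fully open). In form: dx dy dz wx wy wz gripper; .... A call has 1 to 8 rows; each row is the pose to reach, as a shift and turn from the pose commanded when the call began; what a row does not reach only later rows make up. A row lasts 1/12 s, in which the tool goes at most 41.7 mm and 7.16 degrees, less where a joint would pass 70% of its speed; a pose out of reach is approached as far as the arm can. A call with a gripper value outside its range is refused whole. The fingers move at their own pace and stop on an object; FORCE is the grip in N (left out, the last holds). Time passes only in rows, so rows that repeat a pose let the fingers close. It gives the time, the measured TCP pose, the force, the opening and the grip force at its end, in the units of the state.
- status.observe(): the state, without advancing time (a new reading comes with each control period).
- get_image(name): name is "scene" or "top"; returns a dict with "color" (384x512x3 uint8, red, green, blue), "vertical_fov" (degrees; the focal length in pixels is half the picture's height over the tangent of half this angle, whatever the lens; pixels are square), "cx", "cy" (the principal point, pixels), "xyz" and "orientation" of the camera in the world. Camera axes: x right, y down, z forward; pixel columns grow to the right and rows downward; lengths in m; the calibration is good to about 2 mm. A picture is of the moment at which its call begins. There is no depth.
- env.close_job(): hands the job in; it is judged then, once.
The state is a dict: "time_s": time; "q": joint angles; "qvel": joint speeds; "joint_efforts": joint torques, N m; "position": TCP position; "tool_rot": TCP orientation; "ft_force": force on the tool from outside, world axes, zero at the start; "wrist_torque": the same for the moment, N m; "grip_width": finger opening in m; "gripper_force": force on a finger pad.
Only numpy, scipy, OpenCV 4.12 (cv2) and the standard library are available. Lean on these libraries where they do the work, as an engineer would, in place of code of your own. Each camera call takes 0.05 s, during which the arm holds its last target. There are 200 camera calls.

## Working session

There is one attempt and no reset: what is moved stays moved. The work goes in short steps, Python scripts to look and compute and a shell command to move; the robot and the scene stay as the last step left them, time stands still between calls to the robot, and variables do not carry over. Pictures are saved under pics/ and viewed, at most 14 in all, crops included, and the job is handed in when it is done.

```bash
ls; mkdir -p pics; cat > h.py <<'E'
import numpy as np, cv2
from rig import status, get_image, env
def K(im):
    h,w=im["color"].shape[:2]; f=h/2/np.tan(np.radians(im["vertical_fov"])/2)
    return f,im["cx"],im["cy"]
def ray(im,u,v):
    f,cx,cy=K(im); d=np.array(im["orientation"])@np.array([(u-cx)/f,(v-cy)/f,1.]); return np.array(im["xyz"]),d
def plane(im,u,v,z):
    o,d=ray(im,u,v); return o+d*(z-o[2])/d[2]
def proj(im,p):
    f,cx,cy=K(im); c=np.array(im["orientation"]).T@(np.array(p)-np.array(im["xyz"])); return cx+f*c[0]/c[2],cy+f*c[1]/c[2]
def save(im,n,s=1.5,crop=None):
    a=im["color"][:,:,::-1]
    if crop: a=a[crop[1]:crop[3],crop[0]:crop[2]]
    cv2.imwrite("pics/"+n,cv2.resize(a,None,fx=s,fy=s,interpolation=cv2.INTER_CUBIC))
def tri(i1,p1,i2,p2):
    o1,d1=ray(i1,*p1);o2,d2=ray(i2,*p2)
    s=np.linalg.lstsq(np.c_[d1,-d2],o2-o1,rcond=None)[0]
    a=o1+d1*s[0];b=o2+d2*s[1];return (a+b)/2,np.linalg.norm(a-b)
E
python3 - <<'E'
from h import *
for n in("scene","top"):
    im=get_image(n);save(im,n+"0.png");print(n,im["xyz"],np.round(im["orientation"],3).tolist(),K(im))
s=status.observe();print(s)
E
```

```text
pics
scene [-0.12390239  0.91176052  1.09210685] [[-0.851, -0.327, 0.41], [-0.524, 0.557, -0.644], [-0.018, -0.764, -0.645]] (np.float64(486.17556369109633), 255.1381871258615, 199.05862475819146)
top [ 0.35092622 -0.09471866  1.67791024] [[-0.017, -0.994, 0.108], [-1.0, 0.019, 0.014], [-0.016, -0.107, -0.994]] (np.float64(396.032065517559), 253.24162394647473, 188.735740938581)
{'time_s': 0.1, 'q': array([-7.82824417e+01,  2.18377866e+01,  7.43797179e+01, -6.41529754e-04,
        8.38576316e+01, -1.23356436e+01]), 'qvel': array([ 0.00618591, -0.15636298, -0.20996463,  0.11411685, -0.03268705,
       -0.0336739 ]), 'joint_efforts': array([ 4.13497182e-03, -4.49221623e+01, -2.31655562e+01, -9.12784276e-05,
        3.65622524e-03, -1.22487893e-05]), 'position': array([ 0.22411342, -0.50198054,  0.23077144]), 'tool_rot': array([[ 9.13166936e-01,  4.07585661e-01, -2.77223470e-04],
       [ 4.07585666e-01, -9.13166076e-01,  1.28178222e-03],
       [ 2.69284987e-04, -1.28347346e-03, -9.99999140e-01]]), 'ft_force': array([ 0.07592378, -0.27910806,  0.7347162 ]), 'wrist_torque': array([ 0.02314965, -0.00947105, -0.01914248]), 'gripper_force': 0.0, 'grip_width': 0.08539272287497371}
```

View pics/top0.png

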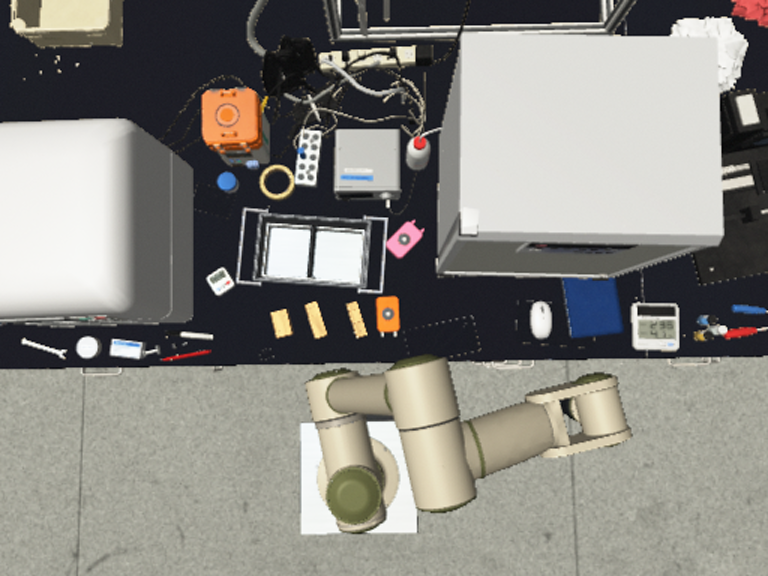

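View pics/scene0.png

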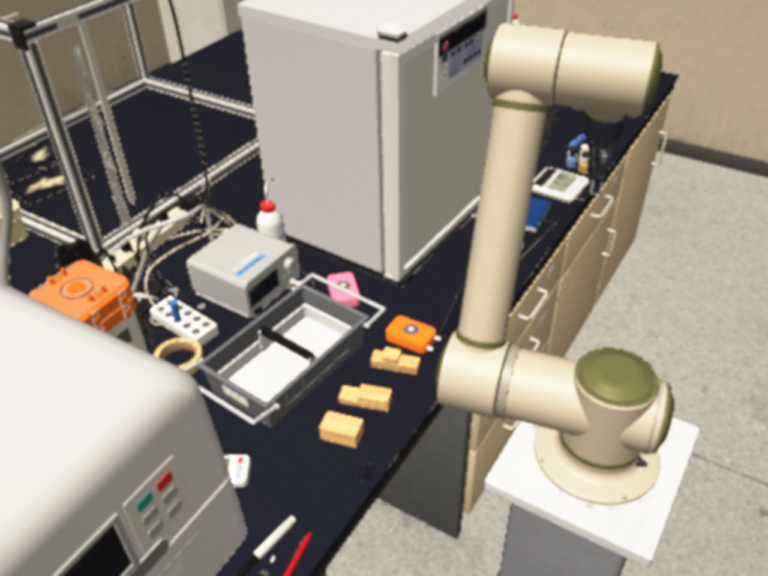

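The top view shows three offcuts at about (281,323), (316,320) and (356,320), the cassette at (388,313), the tote at (312,250) and the mouse at (541,320). Both bails are out. The scene view shows a block, a saddle or lap piece, and a cleat. Next I'll measure.

```bash
cat >> h.py <<'E'
def blobs(im,kind,amin=25,roi=None):
    hsv=cv2.cvtColor(im["color"],cv2.COLOR_RGB2HSV)
    r={"wood":((12,50,120),(24,190,255)),"orange":((3,200,150),(16,255,255)),"pink":((150,60,150),(175,255,255)),"white":((0,0,200),(179,40,255)),"dark":((0,0,0),(179,255,60))}[kind]
    m=cv2.inRange(hsv,*map(np.array,r))
    if roi: k=np.zeros_like(m);k[roi[1]:roi[3],roi[0]:roi[2]]=1;m*=k
    out=[]
    for c in cv2.findContours(m,cv2.RETR_EXTERNAL,cv2.CHAIN_APPROX_NONE)[0]:
        if cv2.contourArea(c)>amin: out.append((cv2.minAreaRect(c),cv2.contourArea(c),c))
    return out
def wrect(im,c,z):
    p=np.array([plane(im,*q[0],z)[:2] for q in c],np.float32)*1000
    (x,y),(a,b),t=cv2.minAreaRect(p)
    if a<b: a,b,t=b,a,t+90
    return np.round([x,y,a,b,(t+90)%180-90],1)   # mm, long side dir vs world x
E
python3 - <<'E'
from h import *
T=get_image("top");S=get_image("scene")
for k,z,rt,rs in(("wood",.03,(140,180,320,245),(180,200,320,310)),("orange",.03,(140,180,320,245),(180,200,320,310)),("white",.011,(120,140,400,245),(130,180,270,340))):
  for n,im,roi in(("T",T,rt),("S",S,rs)):
    for r,a,c in blobs(im,k,20,roi): print(k,n,np.round(r[0],1),a,wrect(im,c,z if k!="white" else .011))
save(T,"topc.png",5,(140,120,300,235)); save(S,"scc.png",4,(120,170,310,320))
for p in((293,207),(437,275)): print(plane(T,p[0]/1.5,p[1]/1.5,0))
E
```

```text
wood T [288. 242.] 32.5 [ 305.9 -210.7   57.6   16.3   89. ]
wood T [187.  215.4] 172.0 [423.1 206.8  74.7  45.4  14. ]
wood T [237.2 212.6] 159.5 [430.8  -2.8 100.1  32.9  16.7]
wood T [210. 213.] 187.0 [431.3 110.6 100.6  36.8  18. ]
wood S [226.3 285.2] 507.0 [423.7 210.   82.5  71.2  13.7]
wood S [242.8 263.3] 471.0 [428.7 117.3 104.3  62.   17.8]
wood S [263.3 239.2] 401.0 [429.7   1.8 102.6  67.5  16.5]
wood S [305. 265.] 655.5 [277.8  16.6 343.1  82.  -64.1]
wood S [312.  213.5] 306.0 [ 354.4 -183.6  132.7   44.9  -64.1]
orange T [258. 209.] 153.5 [444.3 -89.7  91.6  58.4  -1. ]
orange S [272.9 222.2] 165.5 [442.2 -80.8 103.9  83.1   1.6]
white T [341.5 242. ] 22.0 [ 301.7 -434.2  112.2   16.5   89. ]
white T [131.  223.1] 25.5 [395.3 446.7  85.8   9.6  85. ]
white T [360. 213.] 220.0 [ 420.9 -516.4   92.4   50.1   -2.5]
white T [146.4 187.1] 171.0 [547.3 383.4  60.2  58.4  33.2]
white T [225.3 169.5] 960.5 [616.2  46.5 152.7 133.1  -5.5]
white T [190.5 168.4] 805.5 [624.2 195.1 141.3 125.9  -4.6]
white T [353.  147.5] 1273.0 [ 700.2 -499.8  391.8   65.2   88.8]
white S [157.5 313. ] 222.5 [541.7 373.   70.   41.  -50.3]
white S [156.5 263.5] 24.0 [661.5 236.6  57.9   7.8  -5.4]
white S [151.4 270.2] 55.0 [658.8 264.3 147.    7.1  -5.2]
white S [179.5 247.1] 1062.0 [644.6 146.3 138.2 109.   84.7]
white S [136.5 216.5] 113.5 [860.1 105.1  96.9  42.6 -47.2]
white S [210.8 220.3] 736.5 [645.7  -0.8 137.5 113.9  -4.9]
white S [230.8 194.5] 66.5 [ 648.7 -144.6  220.7   40.6  -13. ]
white S [260.5 182.5] 27.5 [ 595.  -255.6   29.1   25.3  -59.2]
white S [154.5 185.5] 179.5 [919.1 -46.2 135.3  63.1  30.3]
[0.75840751 0.17616689 0.        ]
[ 0.55267085 -0.23359911  0.        ]
```

View pics/topc.png

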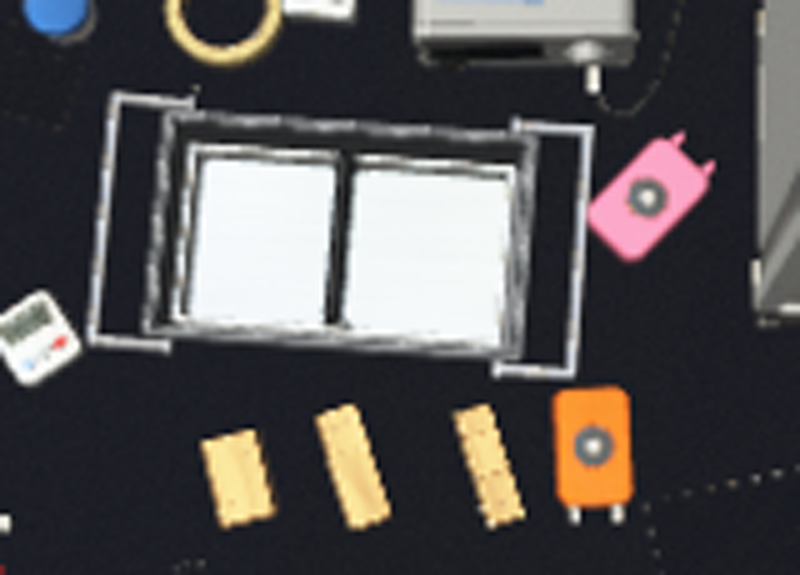

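View pics/scc.png

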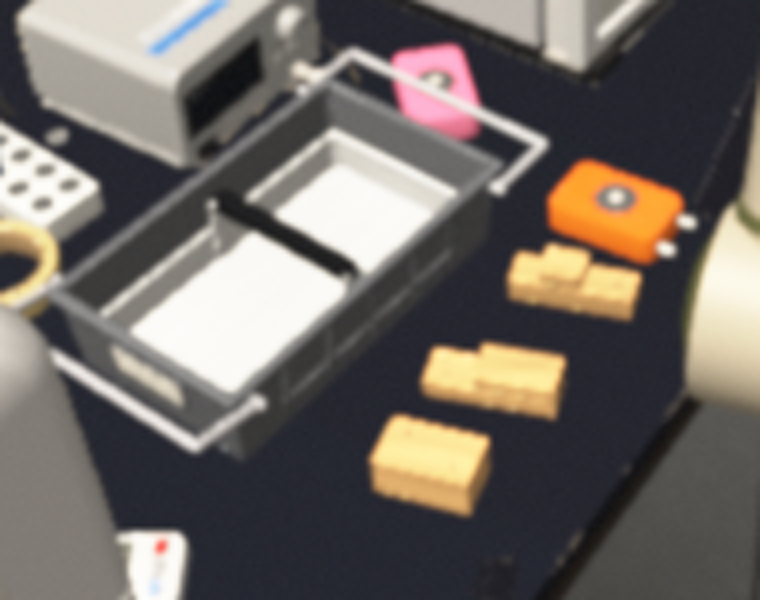

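The left offcut is the block, then the lap, then the cleat with the cassette beside it, and the saddle is absent. In the top crop the bail bars are centred at about (103,218) and (581,250), and the handle at (338,240).

```bash
python3 - <<'E'
from h import *
T=get_image("top");S=get_image("scene")
t=lambda u,v:(140+u/5,120+v/5); s=lambda u,v:(120+u/4,170+v/4)
for n,a,b in(("handle",(338.5,240),(285,235)),("hA",(345,155),(222,200)),("hB",(332,325),(347,272)),("Lbar",(103,218),(123,401)),("LbarB",(92,342),(197,447)),("Rbar",(581,250),(447,98)),("RbarA",(588,128),(350,52)),("RbarB",(573,372),(545,145)),("rimBR",(518,355),(497,162)),("cass",(592,446),(616,198)),("pinkL",(592,215),(400,70)),("block",(238,480),(433,440)),("lapcorner",(353,405),(480,345)),("lap tall near",(389,518),(565,352)),("cleattop",(490,460),(565,255))):
    p,e=tri(T,t(*a),S,s(*b)); print(n,np.round(p*1000,0),round(e*1000,1))
print("bench edge",plane(T,T['cx'],362/1.5,0),plane(T,320,362/1.5,0))
E
```

```text
handle [614. 114.  76.] 2.5
hA [684. 107.  75.] 1.8
hB [547. 121.  77.] 9.0
Lbar [628. 303.  67.] 21.0
LbarB [534. 314.  84.] 3.5
Rbar [602. -85.  74.] 0.1
RbarA [703. -92.  76.] 2.1
RbarB [502. -77.  73.] 0.6
rimBR [517. -32.  83.] 3.1
cass [444. -91.  32.] 1.2
pinkL [638. -90.  84.] 21.2
block [421. 202.  45.] 3.3
lapcorner [468. 101.  26.] 30.0
lap tall near [388.  78.  38.] 3.7
cleattop [436.  -5.  43.] 7.7
bench edge [ 0.3103483 -0.0670383  0.       ] [ 0.30563   -0.3467832  0.       ]
```

```bash
R='39 61.6 2 0 0 -29 1'; python3 -m handwheel '39 61.6 2 0 0 -29 1;39 61.6 2 0 0 -29 1;39 61.6 2 0 0 -29 1;39 61.6 2 0 0 -29 1;39 61.6 2 0 0 -29 1;39 61.6 2 0 0 -29 1;39 61.6 2 0 0 -29 1;39 61.6 2 0 0 -29 1'
```

```text
time_s: 0.97
position: [0.3998, -0.2242, 0.2405]
tool_rot: [[0.996, -0.087, 0.0], [-0.087, -0.996, -0.0], [0.0, 0.0, -1.0]]
ft_force: [0.7, -0.7, -0.6]
grip_width: 0.0856
gripper_force: 0.0
```

```bash
python3 -m handwheel '21.4 33.8 0 0 0 0 1;21.4 33.8 0 0 0 0 1;21.4 33.8 0 0 0 0 1;21.4 33.8 0 0 0 0 1;21.4 33.8 0 0 0 0 1;21.4 33.8 0 0 0 0 1;21.4 33.8 0 0 0 0 1;21.4 33.8 0 0 0 0 1'; python3 -m handwheel '3.6 5.6 -10 0 0 0 1;3.6 5.6 -10 0 0 0 1;3.6 5.6 -10 0 0 0 1;3.6 5.6 -10 0 0 0 1;3.6 5.6 -10 0 0 0 0.6;3.6 5.6 -10 0 0 0 0.6'; python3 - <<'E'
from h import *
T=get_image("top");S=get_image("scene")
save(S,"s1.png",4,(120,150,310,300))
E
```

```text
time_s: 1.63
position: [0.5782, 0.0578, 0.2403]
tool_rot: [[0.996, -0.086, 0.0], [-0.086, -0.996, -0.0], [0.0, 0.0, -1.0]]
ft_force: [0.7, -1.1, 0.4]
grip_width: 0.0853
gripper_force: 0.0
time_s: 2.13
position: [0.6139, 0.1111, 0.1416]
tool_rot: [[0.996, -0.086, 0.002], [-0.086, -0.996, -0.0], [0.002, 0.0, -1.0]]
ft_force: [0.4, 1.0, 0.5]
grip_width: 0.0641
gripper_force: 0.0
```

View pics/s1.png

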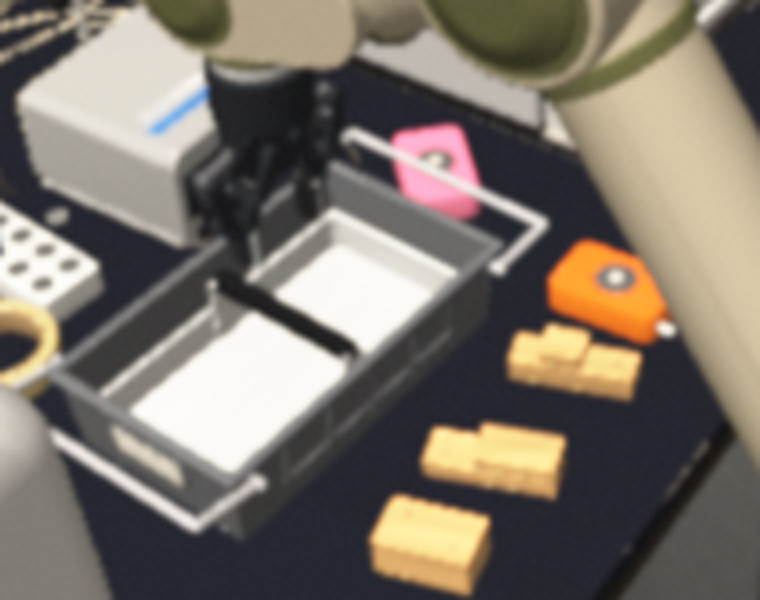

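The gripper hangs above the handle at about (240,200), in line with it. I'll lower it and close.

```bash
python3 -m handwheel '0 .3 -4 0 0 0 .6;0 .3 -7 0 0 0 .6;0 .3 -8.8 0 0 0 .6;0 .3 -8.8 0 0 0 .6;0 .3 -8.8 0 0 0 0;0 .3 -8.8 0 0 0 0;0 .3 -8.8 0 0 0 0;0 .3 -8.8 0 0 0 0' 80; python3 -m handwheel '0 0 0 0 0 0 0;0 0 0 0 0 0 0;0 0 0.5 0 0 0 0;0 0 1 0 0 0 0;0 0 2 0 0 0 0;0 0 2 0 0 0 0'
```

```text
time_s: 2.9
position: [0.6148, 0.1144, 0.0549]
tool_rot: [[0.996, -0.086, 0.005], [-0.086, -0.996, -0.0], [0.005, -0.0, -1.0]]
ft_force: [-0.9, -1.0, 7.8]
grip_width: 0.0142
gripper_force: 79.9
time_s: 3.4
position: [0.6144, 0.1146, 0.0745]
tool_rot: [[0.996, -0.086, 0.003], [-0.086, -0.996, 0.0], [0.003, -0.0, -1.0]]
ft_force: [0.6, -0.8, -4.8]
grip_width: 0.0145
gripper_force: 78.3
```

```bash
python3 -m handwheel '0 0 3 0 0 0 0;0 0 6 0 0 0 0;0 0 9 0 0 0 0;0 0 11 0 0 0 0;-2 0 11 0 0 0 0;-5 0 11 0 0 0 0;-8 0 11 0 0 0 0;-11 0 11 0 0 0 0'; python3 -m handwheel '-3 0 0 0 0 0 0;-6 -1 0 0 0 0 0;-8 -3 0 0 0 0 0;-8.5 -6 0 0 0 0 0;-8.5 -9 0 0 0 0 0;-8.5 -12 0 0 0 0 0;-8.5 -15 0 0 0 0 0;-8.5 -18 0 0 0 0 0'; python3 -m handwheel '0 -3 0 0 0 0 0;0 -6 0 0 0 0 0;0 -9 0 0 0 0 0;0 -12 0 0 0 0 0;0 -15 0 0 0 0 0;0 -18 0 0 0 0 0;0 -21 0 0 0 0 0;0 -23 0 0 0 0 0'
```

```text
time_s: 4.07
position: [0.5019, 0.1146, 0.1823]
tool_rot: [[0.996, -0.086, -0.0], [-0.086, -0.996, 0.0], [-0.0, -0.0, -1.0]]
ft_force: [0.2, -0.3, -3.6]
grip_width: 0.0144
gripper_force: 79.1
time_s: 4.73
position: [0.4182, -0.0668, 0.1827]
tool_rot: [[0.996, -0.086, 0.001], [-0.086, -0.996, -0.0], [0.001, 0.0, -1.0]]
ft_force: [0.0, -0.3, -4.9]
grip_width: 0.0144
gripper_force: 79.1
time_s: 5.4
position: [0.4182, -0.298, 0.1825]
tool_rot: [[0.996, -0.088, 0.0], [-0.088, -0.996, -0.001], [0.0, 0.001, -1.0]]
ft_force: [0.8, -0.1, -3.8]
grip_width: 0.0147
gripper_force: 79.1
```

```bash
python3 -m handwheel '0 -.5 -3 0 0 0 0;0 -.5 -6 0 0 0 0;0 -.5 -9 0 0 0 0;0 -.5 -11 0 0 0 0;0 -.5 -12 0 0 0 0;0 -.5 -12.6 0 0 0 0;0 -.5 -12.6 0 0 0 0'; python3 -m handwheel '0 0 -.2 0 0 0 0;0 0 -.4 0 0 0 0;0 0 -.6 0 0 0 0'
```

```text
time_s: 5.98
position: [0.4183, -0.3002, 0.0556]
tool_rot: [[0.996, -0.086, -0.001], [-0.086, -0.996, 0.001], [-0.001, -0.001, -1.0]]
ft_force: [-0.3, -0.0, -3.8]
grip_width: 0.0147
gripper_force: 79.0
time_s: 6.23
position: [0.4189, -0.3008, 0.051]
tool_rot: [[0.996, -0.086, 0.001], [-0.086, -0.996, -0.001], [0.001, 0.001, -1.0]]
ft_force: [0.1, 0.6, -1.5]
grip_width: 0.0147
gripper_force: 79.5
```

```bash
python3 - <<'E'
from h import *
T=get_image("top");S=get_image("scene")
save(T,"t2.png",2.2,(130,110,400,250))
E
```

```text
(no output)
```

View pics/t2.png

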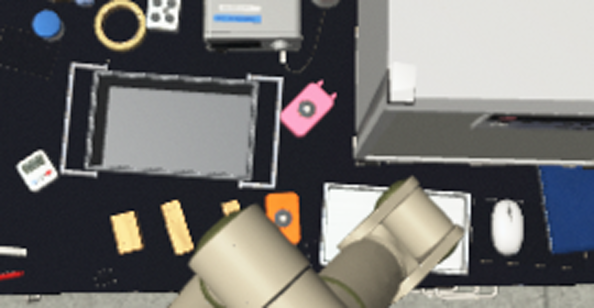

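The tray stands on the bench between the cassette and the mouse, at about (395,228). I'll release it and go to the cleat.

```bash
python3 -m handwheel '0 0 -.1 0 0 0 .5;0 0 -.1 0 0 0 .5;0 0 -.1 0 0 0 .5;0 0 3 0 0 0 .5;0 0 6 0 0 0 .5;0 0 10 0 0 0 .5;0 0 13 0 0 0 .5;0 4 14 0 0 8 .5' 40; python3 -m handwheel '0 4 2 0 0 14 .7;0 8 2 0 0 14 .7;0 12 2 0 0 14 .7;0 16 2 0 0 14 .7;0 20 2 0 0 14 .7;0 24 2 0 0 14 .7;1 26 2 0 0 14 .7;1 26 2 0 0 14 .7'; python3 - <<'E'
from h import *
T=get_image("top");S=get_image("scene")
for n,im in(("T",T),("S",S)):
  for r,a,c in blobs(im,"wood",20,(140,180,320,245) if n=="T" else (180,200,320,310)): print(n,np.round(r[0],1),a,wrect(im,c,.03))
E
```

```text
time_s: 7.0
position: [0.4202, -0.2656, 0.1948]
tool_rot: [[0.999, 0.034, 0.007], [0.034, -0.999, -0.008], [0.006, 0.009, -1.0]]
ft_force: [-0.5, 1.4, 0.2]
grip_width: 0.0426
gripper_force: 0.0
time_s: 7.67
position: [0.429, 0.0028, 0.2108]
tool_rot: [[0.959, 0.283, 0.002], [0.283, -0.959, 0.0], [0.002, -0.0, -1.0]]
ft_force: [0.5, 0.0, 0.3]
grip_width: 0.06
gripper_force: 0.0
T [203.  241.5] 22.5 [313.9 140.2  58.2  20.5  89. ]
T [221.5 240. ] 66.0 [318.8  63.6  86.9  32.8  89. ]
T [224.  218.9] 152.5 [405.4  52.3 119.2  62.7  82.6]
T [187.1 215.4] 172.0 [423.1 206.6  74.   46.2  13. ]
T [228.4 198.3] 125.5 [491.   33.3 166.8  47.5  75.3]
S [226.5 285.2] 510.0 [423.7 210.6  82.3  72.2  14.3]
S [242.9 263.3] 471.0 [428.7 117.3 104.2  62.1  17.8]
S [315.5 273.5] 279.5 [233.4  35.7 270.   18.9 -64.1]
S [263.3 239.2] 400.0 [429.7   1.8 102.6  67.5  16.5]
```

```bash
python3 -m handwheel '.2 -.6 -4 0 0 0 .7;.2 -.6 -8 0 0 0 .7;.2 -.6 -12 0 0 0 .7;.2 -.6 -16 0 0 0 .7;.2 -.6 -19 0 0 0 .7;.2 -.6 -20 0 0 0 .7;.2 -.6 -20 0 0 0 .1;.2 -.6 -20 0 0 0 .1' 40; python3 -m handwheel '0 0 0 0 0 0 .1;0 0 0 0 0 0 .1;0 0 0 0 0 0 .1;0 0 2 0 0 0 .1;0 0 5 0 0 0 .1;0 0 9 0 0 0 .1;0 0 13 0 0 0 .1;0 0 15 0 0 0 .1'
```

```text
time_s: 8.43
position: [0.4306, -0.0074, 0.0103]
tool_rot: [[0.961, 0.278, -0.001], [0.278, -0.961, 0.0], [-0.001, -0.0, -1.0]]
ft_force: [-1.0, 1.6, 0.2]
grip_width: 0.0364
gripper_force: 0.4
time_s: 9.1
position: [0.4315, -0.0066, 0.1651]
tool_rot: [[0.96, 0.279, 0.007], [0.28, -0.96, -0.002], [0.006, 0.004, -1.0]]
ft_force: [1.0, 0.6, -0.4]
grip_width: 0.0296
gripper_force: 39.9
```

```bash
python3 -m handwheel '4 1 0 0 0 -7 .1;8 2 0 0 0 -14 .1;12 3 0 0 0 -21 .1;16 4 0 0 0 -21 .1;17.5 4 0 0 0 -21 .1;17.5 4 -4 0 0 -21 .1;17.5 4 -8 0 0 -21 .1;17.5 4 -11 0 0 -21 .1'; python3 -m handwheel '0 0 -3 0 0 0 .1;0 0 -3.4 0 0 0 .1;0 0 -3.4 0 0 0 .1;0 0 -3.4 0 0 0 .5;0 0 -3.4 0 0 0 .5;0 0 -1 0 0 0 .5;0 0 3 0 0 0 .5;0 0 7 0 0 0 .5'
```

```text
time_s: 9.77
position: [0.6048, 0.0338, 0.0482]
tool_rot: [[0.997, -0.083, -0.001], [-0.083, -0.997, 0.0], [-0.001, -0.0, -1.0]]
ft_force: [1.1, 0.2, -0.8]
grip_width: 0.0294
gripper_force: 39.9
time_s: 10.43
position: [0.605, 0.0336, 0.1219]
tool_rot: [[0.997, -0.083, -0.001], [-0.083, -0.997, 0.0], [-0.001, -0.0, -1.0]]
ft_force: [0.6, -0.6, 0.7]
grip_width: 0.0425
gripper_force: 0.0
```

```bash
python3 -m handwheel '0 1 3 0 0 5 .7;-4 3 4 0 0 11 .7;-8 5 4 0 0 18 .7;-12 7.6 4 0 0 22.8 .7;-16 7.6 4 0 0 22.8 .7;-17.4 7.6 4 0 0 22.8 .7;-17.4 7.6 4 0 0 22.8 .7;-17.4 7.6 4 0 0 22.8 .7';python3 - <<'E'
from h import *
T=get_image("top");S=get_image("scene")
save(S,"s3.png",4,(120,150,310,300))
for n,im in(("T",T),("S",S)):
  for r,a,c in blobs(im,"wood",20,(140,180,320,245) if n=="T" else (180,200,320,310)): print(n,np.round(r[0],1),a,wrect(im,c,.03))
E
```

```text
time_s: 11.1
position: [0.4312, 0.1098, 0.1616]
tool_rot: [[0.951, 0.31, 0.003], [0.31, -0.951, -0.0], [0.003, 0.001, -1.0]]
ft_force: [0.9, -0.7, -0.0]
grip_width: 0.0599
gripper_force: 0.0
T [190.  236.5] 154.5 [335.4 193.8 124.1  61.7  89. ]
T [188.5 223. ] 26.0 [391.2 200.4  45.9  16.6  89. ]
T [193.5 215.5] 104.5 [421.3 179.5 104.4  37.4  89.7]
T [194. 201.] 112.0 [482.6 177.5 151.8  58.7  89. ]
S [226.4 285.2] 510.0 [423.6 210.2  82.5  72.3  13.7]
S [242.9 263.3] 471.0 [428.7 117.3 104.2  62.1  17.8]
S [315.5 273.5] 279.5 [233.4  35.7 270.   18.9 -64.1]
S [209.  224.9] 313.5 [612.9  34.4  97.5  60.2  -5.1]
```

View pics/s3.png

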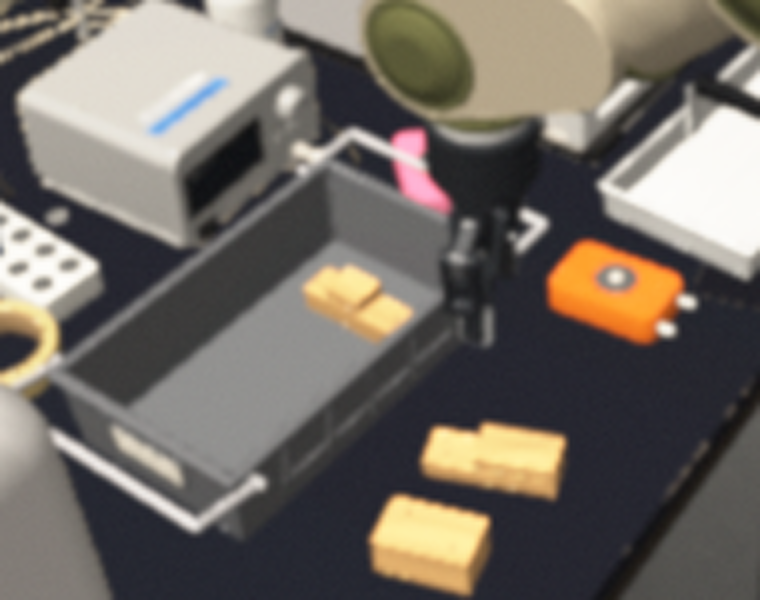

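The cleat lies flat in the tote at (355,300), and the lap and block have not moved. Now the lap.

```bash
python3 -m handwheel '0 0 -4 0 0 0 .7;0 0 -8 0 0 0 .7;0 0 -12 0 0 0 .7;0 0 -14.5 0 0 0 .7;0 0 -15.1 0 0 0 .7;0 0 -15.1 0 0 0 .1;0 0 -15.1 0 0 0 .1;0 0 -15.1 0 0 0 .1' 40; python3 -m handwheel '0 0 0 0 0 0 .1;0 0 0 0 0 0 .1;0 0 2 0 0 0 .1;0 0 5 0 0 0 .1;0 0 9 0 0 0 .1;0 0 13 0 0 0 .1;3 0 15 0 0 -7 .1;7 0 15 0 0 -14 .1'
```

```text
time_s: 11.87
position: [0.4329, 0.1095, 0.0108]
tool_rot: [[0.951, 0.309, 0.003], [0.309, -0.951, -0.0], [0.003, 0.001, -1.0]]
ft_force: [0.3, -0.8, -0.3]
grip_width: 0.0332
gripper_force: 40.4
time_s: 12.53
position: [0.5024, 0.11, 0.1657]
tool_rot: [[0.998, 0.065, 0.01], [0.065, -0.998, -0.0], [0.01, 0.001, -1.0]]
ft_force: [2.3, -0.0, -0.5]
grip_width: 0.0327
gripper_force: 47.1
```

```bash
python3 -m handwheel '4 .2 0 0 0 -6 .1;8 .4 0 0 0 -9 .1;11.2 .4 0 0 0 -9 .1;11.2 .4 -4 0 0 -9 .1;11.2 .4 -8 0 0 -9 .1;11.2 .4 -12 0 0 -9 .1;11.2 .4 -14.4 0 0 -9 .1;11.2 .4 -14.4 0 0 -9 .1'; python3 -m handwheel '0 0 0 0 0 0 .5;0 0 0 0 0 0 .5;0 0 0 0 0 0 .5;0 0 3 0 0 0 .5;0 0 7 0 0 0 .6;0 0 11 0 0 0 .7;-4 1 14 0 0 7 .8;-8 5 14 0 0 14 .8'; python3 -m handwheel '-4 4 0 0 0 4 .8;-8 6 0 0 0 4 .8;-10.6 6 0 0 0 4 .8;-10.6 6 0 0 0 4 .8;-10.6 6 0 0 0 4 .8';python3 - <<'E'
from h import *
T=get_image("top");S=get_image("scene")
for n,im in(("T",T),("S",S)):
  for r,a,c in blobs(im,"wood",20,(140,150,320,245) if n=="T" else (160,180,320,310)): print(n,np.round(r[0],1),a,wrect(im,c,.03))
E
```

```text
time_s: 13.2
position: [0.6124, 0.1136, 0.0125]
tool_rot: [[0.996, -0.087, -0.004], [-0.087, -0.996, 0.0], [-0.004, 0.0, -1.0]]
ft_force: [-1.0, 0.0, 0.3]
grip_width: 0.0332
gripper_force: 54.5
time_s: 13.87
position: [0.5518, 0.1473, 0.159]
tool_rot: [[0.987, 0.159, 0.011], [0.159, -0.987, -0.0], [0.011, 0.002, -1.0]]
ft_force: [1.1, 0.3, -0.5]
grip_width: 0.0682
gripper_force: 0.0
time_s: 14.28
position: [0.4422, 0.2099, 0.1546]
tool_rot: [[0.974, 0.227, 0.001], [0.227, -0.974, 0.0], [0.001, 0.0, -1.0]]
ft_force: [1.1, -0.3, 0.6]
grip_width: 0.0679
gripper_force: 0.0
T [170.6 237.7] 203.0 [331.9 274.6 116.4  78.2 -64.4]
T [189.5 216.6] 69.0 [417.8 196.1  58.7  27.2  14. ]
T [162.6 213. ] 120.5 [434.8 308.9 110.9  46.2 -84.5]
T [163.8 197.5] 47.5 [499.5 304.4 132.9  50.9 -75.9]
T [228.1 171.1] 147.5 [606.3  33.2 101.3  31.4  -4.9]
T [209.3 170.4] 177.5 [610.5 112.6 100.1  37.9  -5.4]
S [226.5 285.2] 510.0 [423.6 210.3  82.5  72.1  13.7]
S [315.5 273.5] 278.5 [233.4  35.7 270.   18.9 -64.1]
S [191.  239.4] 291.5 [618.  116.4  90.2  57.2  -5.1]
S [200. 224.] 82.0 [636.7  46.3  60.8  30.2 -43.6]
S [223.  192.5] 887.5 [ 670.7 -121.1  292.3  135.8   30.3]
```

```bash
python3 -m handwheel '-1.9 -.3 -2 0 0 0 .8;-1.9 -.3 -6 0 0 0 .8;-1.9 -.3 -10 0 0 0 .8;-1.9 -.3 -13.5 0 0 0 .8;-1.9 -.3 -14.3 0 0 0 .8;-1.9 -.3 -14.3 0 0 0 .2;-1.9 -.3 -14.3 0 0 0 .2;-1.9 -.3 -14.3 0 0 0 .2' 40; python3 -m handwheel '0 0 0 0 0 0 .2;0 0 0 0 0 0 .2;0 0 2 0 0 0 .2;0 0 5 0 0 0 .2;0 0 9 0 0 0 .2;0 0 13 0 0 0 .2;3 0 15 0 0 -7 .2;7 0 15 0 0 -14 .2'
```

```text
time_s: 15.05
position: [0.4264, 0.2064, 0.0122]
tool_rot: [[0.974, 0.225, 0.004], [0.225, -0.974, 0.001], [0.004, 0.0, -1.0]]
ft_force: [0.5, 0.9, -0.7]
grip_width: 0.0427
gripper_force: 42.2
time_s: 15.72
position: [0.4955, 0.2071, 0.1672]
tool_rot: [[1.0, -0.021, 0.01], [-0.021, -1.0, 0.002], [0.01, -0.002, -1.0]]
ft_force: [1.1, 0.3, -0.4]
grip_width: 0.0433
gripper_force: 42.4
```

```bash
python3 -m handwheel '4 -.6 0 0 0 -4 .2;8 -1.3 0 0 0 -4 .2;12.6 -1.3 0 0 0 -4 .2;12.6 -1.3 0 0 0 -4 .2;12.6 -1.3 -4 0 0 -4 .2;12.6 -1.3 -8 0 0 -4 .2;12.6 -1.3 -12 0 0 -4 .2;12.6 -1.3 -13.5 0 0 -4 .2'
```

```text
time_s: 16.38
position: [0.6179, 0.193, 0.0206]
tool_rot: [[0.996, -0.087, -0.008], [-0.087, -0.996, -0.001], [-0.007, 0.002, -1.0]]
ft_force: [-0.4, 0.8, -0.7]
grip_width: 0.0431
gripper_force: 42.3
```

```bash
python3 -m handwheel '0 0 -.4 0 0 0 .2;0 0 -.4 0 0 0 .6;0 0 -.4 0 0 0 .6;0 0 -.4 0 0 0 .6;0 0 3 0 0 0 .6;0 0 7 0 0 0 .6;0 0 11 0 0 0 .6;0 0 15 0 0 0 .6'; python3 -m handwheel '-4 -4 0 0 0 0 .35;-8 -8 0 0 0 0 .35;-12 -12 0 0 0 0 .35;-16 -16 0 0 0 0 .35;-20 -20 0 0 0 0 .35;-20 -20 0 0 0 0 .35'; python3 - <<'E'
from h import *
T=get_image("top");S=get_image("scene")
a=T["color"][125:200,150:270,::-1]; b=S["color"][175:305,120:280,::-1]
a=cv2.resize(a,None,fx=5,fy=5,interpolation=2); b=cv2.resize(b,None,fx=4,fy=4,interpolation=2)
cv2.imwrite("pics/t4.png",a);cv2.imwrite("pics/s4.png",b)
E
```

```text
time_s: 17.05
position: [0.6206, 0.1933, 0.1794]
tool_rot: [[0.996, -0.087, 0.003], [-0.087, -0.996, 0.0], [0.003, -0.001, -1.0]]
ft_force: [0.9, -0.8, -0.5]
grip_width: 0.0512
gripper_force: 0.0
time_s: 17.55
position: [0.4426, 0.0156, 0.177]
tool_rot: [[0.996, -0.086, 0.004], [-0.086, -0.996, -0.001], [0.004, 0.001, -1.0]]
ft_force: [1.3, -1.9, 1.1]
grip_width: 0.03
gripper_force: 0.0
```

View pics/t4.png

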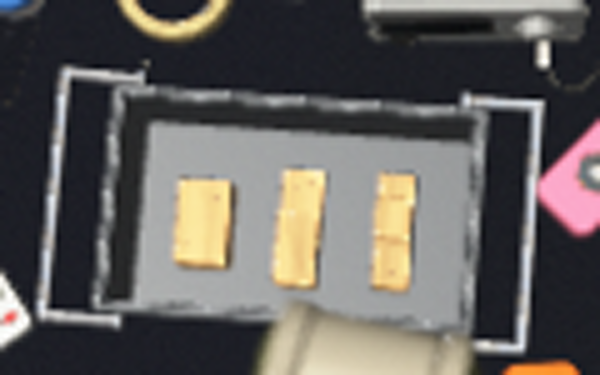

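View pics/s4.png

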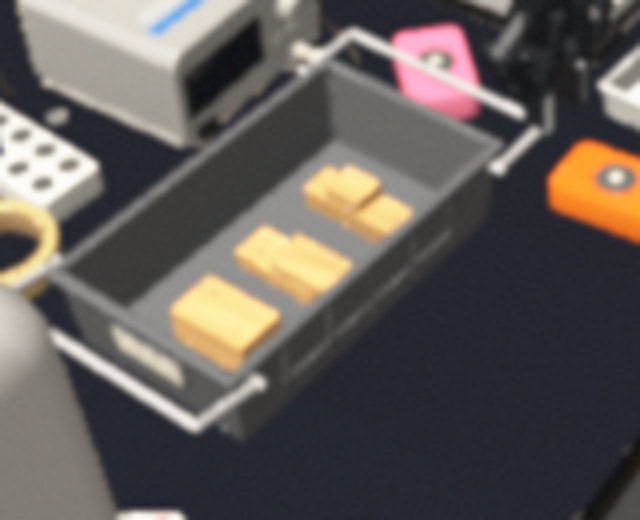

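The three offcuts lie flat in the tote. The left bar runs from (66,70) to (43,318) in the top crop and the right bar from (541,103) to (521,350).

```bash
python3 - <<'E'
from h import *
T=get_image("top");S=get_image("scene")
t=lambda u,v:(150+u/5,125+v/5); s=lambda u,v:(120+u/4,175+v/4)
for n,a,b in(("LB",(43,318),(197,427)),("RA",(541,103),(352,32)),("rimTR",(487,113),(332,64)),("rimBL",(97,305),(236,378)),("rimTL",(118,90),(58,270)),("rimBR",(473,332),(500,148))):
    p,e=tri(T,t(*a),S,s(*b)); print(n,np.round(p*1000,0),round(e*1000,1))
for n,a in(("LA",(66,70)),("LB",(43,318)),("RA",(541,103)),("RB",(521,350)),("TR",(487,113)),("BL",(97,305)),("TL",(118,90)),("BR",(473,332))): print(n,np.round(plane(T,*t(*a),.07 if n in("LA","LB","RA","RB") else .08)*1000))
E
```

```text
LB [533. 314.  84.] 4.7
RA [704. -95.  75.] 1.7
rimTR [695. -51.  75.] 1.8
rimBL [540. 268.  85.] 1.5
rimTL [718. 252.  84.] 1.2
rimBR [516. -36.  74.] 3.7
LA [740. 299.  70.]
LB [533. 316.  70.]
RA [704. -95.  70.]
RB [499. -75.  70.]
TR [694. -51.  80.]
BL [542. 269.  80.]
TL [720. 253.  80.]
BR [514. -37.  80.]
```

```bash
python3 -m handwheel '16.3 29.4 -1 0 0 0 .35;16.3 29.4 -1 0 0 0 .35;16.3 29.4 -1 0 0 0 .35;16.3 29.4 -1 0 0 0 .35;16.3 29.4 -1 0 0 0 .35;16.3 29.4 -1 0 0 0 .35;16.3 29.4 -1 0 0 0 .35;16.3 29.4 -1 0 0 0 .35' 20; python3 -m handwheel '0 0 0 0 0 0 .35;0 0 0 0 0 0 .35'
```

```text
time_s: 18.42
position: [0.6063, 0.3118, 0.166]
tool_rot: [[0.996, -0.085, 0.002], [-0.085, -0.996, 0.001], [0.002, -0.001, -1.0]]
ft_force: [-0.1, -0.8, -0.4]
grip_width: 0.0298
gripper_force: 0.0
time_s: 18.58
position: [0.6057, 0.311, 0.1647]
tool_rot: [[0.997, -0.083, 0.0], [-0.083, -0.997, 0.0], [0.0, -0.0, -1.0]]
ft_force: [0.4, -1.0, -0.7]
grip_width: 0.0297
gripper_force: 0.0
```

```bash
python3 -m handwheel '0 -.1 -4 0 0 0 .35;0 -.1 -8 0 0 0 .35;0 -.1 -10.5 0 0 0 .35;0 -.1 -10.5 0 0 0 .35;0 -.1 -10.5 0 0 0 0;0 -.1 -10.5 0 0 0 0;0 -.1 -10.5 0 0 0 0;0 -.1 -10.5 0 0 0 0' 20; python3 -m handwheel '0 0 0 0 0 0 0;0 0 0 0 0 0 0'; python3 - <<'E'
from h import *
S=get_image("scene")
save(S,"s5.png",5,(110,190,230,300))
E
```

```text
time_s: 19.25
position: [0.6066, 0.3074, 0.0631]
tool_rot: [[0.996, -0.087, 0.004], [-0.087, -0.996, 0.002], [0.004, -0.002, -1.0]]
ft_force: [1.4, 2.2, 1.5]
grip_width: 0.0072
gripper_force: 20.2
time_s: 19.42
position: [0.6064, 0.3074, 0.062]
tool_rot: [[0.996, -0.087, 0.003], [-0.087, -0.996, 0.002], [0.003, -0.002, -1.0]]
ft_force: [1.6, 2.7, 2.3]
grip_width: 0.0072
gripper_force: 20.3
```

View pics/s5.png

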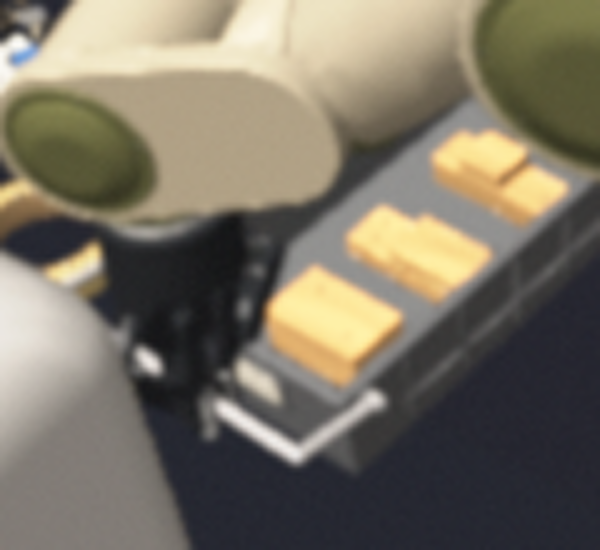

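The fingers hold the left bar with their tips just below it at (210,410), and the width reads 7 mm. I'll swing it.

```bash
python3 -m handwheel '0 -.3 1 0 0 0 0;-.1 -.7 2 0 0 0 0;-.1 -1.3 2.8 0 0 0 0;-.2 -2 3.6 0 0 0 0;-.2 -2.9 4.2 0 0 0 0;-.3 -3.8 4.6 0 0 0 0;-.3 -3.8 4.6 0 0 0 0'
```

```text
time_s: 20.05
position: [0.6032, 0.2675, 0.1092]
tool_rot: [[0.996, -0.088, 0.003], [-0.088, -0.996, 0.001], [0.003, -0.001, -1.0]]
ft_force: [-0.4, 4.2, 8.7]
grip_width: 0.007
gripper_force: 20.4
```

```bash
python3 -m handwheel '-.1 -1 .5 0 0 0 0;-.2 -2 .6 0 0 0 0;-.3 -3 .5 0 0 0 0;-.4 -4.1 .2 0 0 0 0;-.4 -5 -.2 0 0 0 0;-.5 -5.8 -.7 0 0 0 0;-.6 -6.5 -1.4 0 0 0 0;-.6 -7.1 -2.2 0 0 0 0'
```

```text
time_s: 20.72
position: [0.5968, 0.195, 0.0861]
tool_rot: [[0.996, -0.088, 0.002], [-0.088, -0.996, -0.004], [0.002, 0.003, -1.0]]
ft_force: [-4.5, -6.9, 8.5]
grip_width: 0.007
gripper_force: 22.1
```

```bash
python3 -m handwheel '0 -.2 -.7 0 0 0 0;0 -.4 -1.4 0 0 0 0;0 -.4 -1.9 0 0 0 0;0 -.4 -1.9 0 0 0 0'; python3 -m handwheel '0 0 0 0 0 0 .25;0 0 0 0 0 0 .25;0 0 3 0 0 0 .25;0 0 6 0 0 0 .25;0 0 8 0 0 0 0;0 0 8 0 0 0 0;0 0 8 0 0 0 0;0 0 8 0 0 0 0'
```

```text
time_s: 21.05
position: [0.5965, 0.1912, 0.065]
tool_rot: [[0.996, -0.088, -0.001], [-0.088, -0.996, -0.003], [-0.001, 0.003, -1.0]]
ft_force: [0.4, -5.4, 0.6]
grip_width: 0.0071
gripper_force: 22.1
time_s: 21.72
position: [0.5959, 0.1937, 0.1446]
tool_rot: [[0.996, -0.087, -0.002], [-0.087, -0.996, -0.0], [-0.002, 0.001, -1.0]]
ft_force: [-0.1, -0.3, -0.2]
grip_width: 0.0
gripper_force: 0.0
```

```bash
python3 -m handwheel '0 -.2 -3 0 0 0 0;0 -.2 -4.8 0 0 0 0;0 -.2 -5.4 0 0 0 0;0 -.2 -5.7 0 0 0 0;0 -.2 -5.7 0 0 0 0'; python3 -m handwheel '0 0 -.2 0 0 0 0;0 0 -.2 0 0 0 0'
```

```text
time_s: 22.13
position: [0.5958, 0.1917, 0.0882]
tool_rot: [[0.996, -0.087, -0.003], [-0.087, -0.996, -0.001], [-0.002, 0.001, -1.0]]
ft_force: [-1.5, 1.4, -0.1]
grip_width: 0.0001
gripper_force: 0.0
time_s: 22.3
position: [0.5962, 0.1918, 0.0878]
tool_rot: [[0.996, -0.087, -0.0], [-0.087, -0.996, -0.0], [-0.0, 0.0, -1.0]]
ft_force: [-5.4, -2.0, 10.9]
grip_width: -0.0
gripper_force: 5.2
```

```bash
python3 -m handwheel '0 0 4 0 0 0 0;0 0 8 0 0 0 0;-1 -4 8 0 0 0 .35;-1 -8 8 0 0 0 .35;-2 -12 8 0 0 0 .35;-2.4 -16 8 0 0 0 .35;-2.4 -20 8 0 0 0 .35;-2.4 -22 8 0 0 0 .35' 20; python3 - <<'E'
from h import *
T=get_image("top");S=get_image("scene")
a=cv2.resize(T["color"][125:200,150:270,::-1],None,fx=5,fy=5,interpolation=2); b=cv2.resize(S["color"][175:305,120:280,::-1],None,fx=3,fy=3,interpolation=2)
c=np.zeros((390,1090,3),np.uint8)[:,:];cv2.imwrite("pics/t6.png",a)
c=np.zeros((390+0,480,3),np.uint8);c[:]=b
o=np.zeros((600,800,3),np.uint8);o[:375,:600]=a
cv2.imwrite("pics/s6.png",b)
E
```

```text
time_s: 22.97
position: [0.5721, -0.0321, 0.1664]
tool_rot: [[0.996, -0.09, -0.0], [-0.09, -0.996, -0.001], [-0.0, 0.001, -1.0]]
ft_force: [0.6, 0.6, 0.4]
grip_width: 0.0298
gripper_force: 0.0
```

View pics/s6.png

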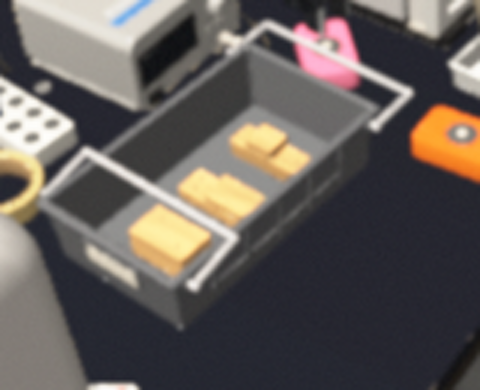

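View pics/t6.png

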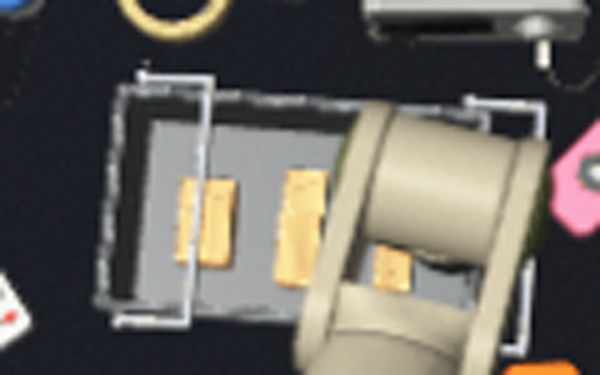

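The left bail lies across the mouth and the right one is still out, with the tote almost unmoved. I'll grip the right bar.

```bash
python3 -m handwheel '0 -4 0 0 0 0 .35;0 -5 0 0 0 0 .35;0 -5 -4 0 0 0 .35;0 -5 -8 0 0 0 .35;0 -5 -10.4 0 0 0 .35;0 -5 -10.4 0 0 0 .35;0 -5 -10.4 0 0 0 0;0 -5 -10.4 0 0 0 0' 20; python3 -m handwheel '0 0 0 0 0 0 0;0 0 0 0 0 0 0;0 0 0 0 0 0 0;0 0 0 0 0 0 0'
```

```text
time_s: 23.73
position: [0.5735, -0.0783, 0.0642]
tool_rot: [[0.996, -0.086, 0.002], [-0.086, -0.996, -0.002], [0.002, 0.001, -1.0]]
ft_force: [1.8, 8.1, -1.3]
grip_width: 0.0065
gripper_force: 22.2
time_s: 24.07
position: [0.5735, -0.0783, 0.0637]
tool_rot: [[0.996, -0.087, 0.003], [-0.087, -0.996, -0.001], [0.003, 0.0, -1.0]]
ft_force: [3.8, -0.3, 0.2]
grip_width: 0.0069
gripper_force: 20.8
```

```bash
python3 -m handwheel '0 .6 1 0 0 0 0;.1 1 2 0 0 0 0;.1 1.6 2.9 0 0 0 0;.2 2.3 3.7 0 0 0 0;.2 3.2 4.4 0 0 0 0;.3 4.1 4.8 0 0 0 0;.3 4.1 4.8 0 0 0 0'; python3 -m handwheel '.1 1 .4 0 0 0 0;.2 2 .5 0 0 0 0;.3 3 .4 0 0 0 0;.4 4.1 .1 0 0 0 0;.4 5 -.3 0 0 0 0;.5 5.8 -.9 0 0 0 0;.6 6.5 -1.6 0 0 0 0;.6 7.1 -2.4 0 0 0 0'
```

```text
time_s: 24.65
position: [0.5764, -0.0359, 0.1131]
tool_rot: [[0.996, -0.085, 0.004], [-0.085, -0.996, -0.001], [0.004, 0.001, -1.0]]
ft_force: [-1.3, -4.3, 6.5]
grip_width: 0.0067
gripper_force: 20.4
time_s: 25.32
position: [0.5847, 0.0378, 0.0913]
tool_rot: [[0.996, -0.085, 0.012], [-0.085, -0.996, 0.004], [0.012, -0.005, -1.0]]
ft_force: [4.2, 8.3, 10.1]
grip_width: 0.0072
gripper_force: 25.4
```

```bash
python3 -m handwheel '0 .1 -.7 0 0 0 0;0 .1 -1.5 0 0 0 0;0 .1 -2.2 0 0 0 0;0 .1 -2.2 0 0 0 0'; python3 -m handwheel '0 0 0 0 0 0 .25;0 0 0 0 0 0 .25;0 0 3 0 0 0 .25;0 0 6 0 0 0 .25;0 0 8 0 0 0 0;0 0 8 0 0 0 0;0 0 8 0 0 0 0;0 0 8 0 0 0 0'; python3 -m handwheel '0 0 -2.5 0 0 0 0;0 0 -5.5 0 0 0 0;0 0 -5.8 0 0 0 0;0 0 -5.8 0 0 0 0'
```

```text
time_s: 25.65
position: [0.5818, 0.037, 0.0646]
tool_rot: [[0.996, -0.086, 0.001], [-0.086, -0.996, 0.003], [0.001, -0.003, -1.0]]
ft_force: [1.8, 4.9, 1.9]
grip_width: 0.007
gripper_force: 25.6
time_s: 26.32
position: [0.581, 0.035, 0.1438]
tool_rot: [[0.996, -0.087, -0.002], [-0.087, -0.996, 0.0], [-0.002, -0.0, -1.0]]
ft_force: [-0.3, -0.4, -0.8]
grip_width: 0.0001
gripper_force: 0.0
time_s: 26.65
position: [0.5818, 0.035, 0.0875]
tool_rot: [[0.996, -0.087, 0.001], [-0.087, -0.996, -0.0], [0.001, -0.0, -1.0]]
ft_force: [-3.3, 1.3, 15.8]
grip_width: -0.0001
gripper_force: 7.9
```

```bash
python3 -m handwheel '0 0 4 0 0 0 0;-1 0 8 0 0 0 .5;-4 -3 8 0 0 5 1;-8 -6 8 0 0 5 1;-12 -9 8 0 0 5 1;-13.8 -12.6 8 0 0 5 1;-13.8 -12.6 8 0 0 5 1;-13.8 -12.6 8 0 0 5 1' 50; python3 - <<'E'
from h import *
T=get_image("top");S=get_image("scene")
for n,im in(("T",T),("S",S)):
  for r,a,c in blobs(im,"orange",20,(140,150,320,245) if n=="T" else (160,180,320,310)): print(n,np.round(r[0],1),a,wrect(im,c,.03))
save(S,"s7.png",4,(120,170,310,300))
E
```

```text
time_s: 27.32
position: [0.4415, -0.0929, 0.1657]
tool_rot: [[1.0, -0.004, -0.003], [-0.004, -1.0, 0.001], [-0.003, -0.001, -1.0]]
ft_force: [0.7, 0.3, 0.3]
grip_width: 0.0834
gripper_force: 0.0
S [272.9 222.1] 164.5 [441.9 -80.8 103.5  83.1   1.6]
```

View pics/s7.png

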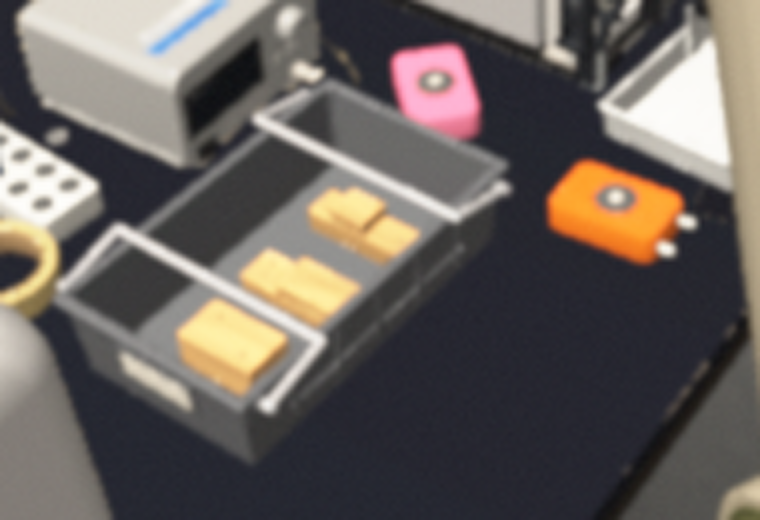

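Both bails lie in over the offcuts and the cassette has not moved. I'll grip the cassette.

```bash
python3 -m handwheel '.2 .2 -4 0 0 0 1;.2 .2 -8 0 0 0 1;.2 .2 -12 0 0 0 1;.2 .2 -15 0 0 0 1;.2 .2 -15.5 0 0 0 1;.2 .2 -15.5 0 0 0 .4;.2 .2 -15.5 0 0 0 .4;.2 .2 -15.5 0 0 0 .4' 50; python3 -m handwheel '0 0 0 0 0 0 .4;0 0 0 0 0 0 .4;0 0 2 0 0 0 .4;0 0 5 0 0 0 .4;0 0 9 0 0 0 .4;0 0 12 0 0 0 .4;0 0 15 0 0 0 .4;0 0 15 0 0 0 .4'
```

```text
time_s: 28.08
position: [0.4467, -0.0891, 0.0133]
tool_rot: [[1.0, 0.001, 0.003], [0.001, -1.0, -0.001], [0.003, 0.001, -1.0]]
ft_force: [-0.6, -0.5, -0.7]
grip_width: 0.0606
gripper_force: 54.1
time_s: 28.75
position: [0.4475, -0.09, 0.1673]
tool_rot: [[1.0, 0.0, 0.01], [0.0, -1.0, -0.005], [0.01, 0.005, -1.0]]
ft_force: [1.3, -1.0, -0.9]
grip_width: 0.0603
gripper_force: 55.6
```

```bash
python3 -m handwheel '0 -3 0 0 0 -5 .4;-1 -7 0 0 0 -5 .4;-1.4 -11 0 0 0 -5 .4;-1.4 -14.4 0 0 0 -5 .4;-1.4 -14.4 0 0 0 -5 .4;-1.4 -14.4 -4 0 0 -5 .4;-1.4 -14.4 -8 0 0 -5 .4;-1.4 -14.4 -8 0 0 -5 .4'; python3 - <<'E'
from h import *
S=get_image("scene");T=get_image("top")
a=S["color"][150:290,220:360,::-1];b=T["color"][165:245,230:370,::-1]
o=np.vstack([cv2.resize(a,None,fx=2.5,fy=2.5,interpolation=2),cv2.resize(b,None,fx=2.5,fy=2.5,interpolation=2)])
cv2.imwrite("pics/s8.png",o)
E
```

```text
time_s: 29.42
position: [0.4286, -0.2307, 0.0761]
tool_rot: [[0.996, -0.088, -0.009], [-0.088, -0.996, 0.008], [-0.009, -0.007, -1.0]]
ft_force: [-1.5, 1.3, -2.6]
grip_width: 0.0605
gripper_force: 56.3
```

View pics/s8.png

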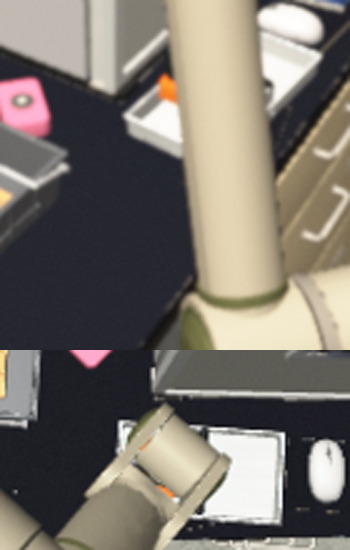

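The cassette hangs over the left half of the tray, with the tray undisturbed. I'll lower it.

```bash
python3 -m handwheel '.2 -.2 -2 0 0 0 .4;.2 -.2 -4 0 0 0 .4;.2 -.2 -4.8 0 0 0 .4;.2 -.2 -4.8 0 0 0 .4;.2 -.2 -4.8 0 0 0 .4'
```

```text
time_s: 29.93
position: [0.4342, -0.2355, 0.0351]
tool_rot: [[0.996, -0.087, 0.002], [-0.087, -0.996, -0.001], [0.002, 0.001, -1.0]]
ft_force: [-0.1, 0.5, -2.2]
grip_width: 0.0604
gripper_force: 56.3
```

```bash
python3 -m handwheel '0 .1 -.5 0 0 0 .4;0 .1 -.9 0 0 0 .4;0 .1 -.9 0 0 0 .4'; python3 -m handwheel '0 0 -.1 0 0 0 .88;0 0 -.1 0 0 0 .88;0 0 -.1 0 0 0 .88;0 0 -.1 0 0 0 .88;0 0 3 0 0 0 .88;0 0 7 0 0 0 .88;0 0 11 0 0 0 .88;0 0 14 0 0 0 .88'
```

```text
time_s: 30.18
position: [0.4339, -0.2341, 0.0249]
tool_rot: [[0.996, -0.087, 0.001], [-0.087, -0.996, -0.001], [0.001, 0.001, -1.0]]
ft_force: [0.8, 2.2, 0.5]
grip_width: 0.0608
gripper_force: 56.9
time_s: 30.85
position: [0.4338, -0.2348, 0.1677]
tool_rot: [[0.996, -0.087, 0.002], [-0.087, -0.996, -0.003], [0.002, 0.002, -1.0]]
ft_force: [0.2, -0.2, 0.7]
grip_width: 0.0751
gripper_force: 0.0
```

```bash
python3 -m handwheel '0 4 0 0 0 0 .6;0 8 0 0 0 0 .6;0 12 0 0 0 0 .6;0 16 0 0 0 0 .6;0 20 0 0 0 0 .6;0 24 0 0 0 0 .6;0 28 0 0 0 0 .6;0 31 0 0 0 0 .6' 100; python3 - <<'E'
from h import *
T=get_image("top")
cv2.imwrite("pics/t9.png",np.vstack([cv2.resize(T["color"][180:250,265:375,::-1],None,fx=4,fy=4,interpolation=2),cv2.resize(T["color"][125:200,160:270,::-1],None,fx=4,fy=4,interpolation=2)]))
E
```

```text
time_s: 31.52
position: [0.4332, 0.0782, 0.1648]
tool_rot: [[0.996, -0.086, 0.001], [-0.086, -0.996, -0.0], [0.001, 0.0, -1.0]]
ft_force: [1.0, -0.2, -0.2]
grip_width: 0.051
gripper_force: 0.0
```

View pics/t9.png

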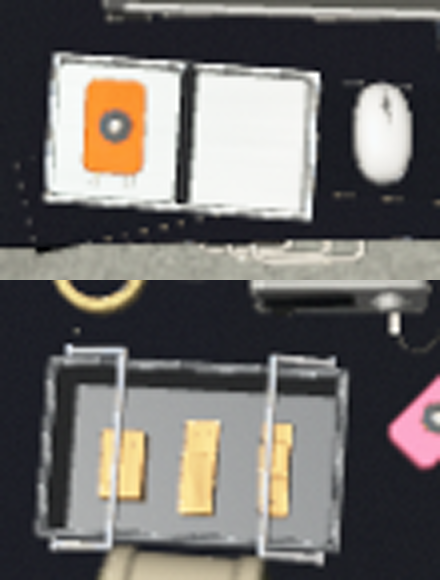

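The cassette lies in the left half of the tray and both bails are in. I'll compute the tote centre and handle from these pixels.

```bash
python3 - <<'E'
from h import *
T=get_image("top")
a=lambda u,v:(265+u/4,180+v/4); b=lambda u,v:(160+u/4,125+v/4)
H=[plane(T,*a(*p),.073)[:2]*1000 for p in((188,64),(181,203))]
B=[plane(T,*b(*p),.086)[:2]*1000 for p in((124,70),(109,266),(273,77),(263,274))]
W=[plane(T,*a(*p),.04)[:2]*1000 for p in((55,55),(47,200),(320,72),(308,218))]
ang=lambda p,q:np.degrees(np.arctan2(*(p-q)[::-1]))
print("handle",np.mean(H,0),ang(*H),"tray rim",np.mean(W,0),ang(W[0],W[1]),ang(W[0],W[2]))
print("bars",np.mean(B,0),ang(B[0],B[1]),ang(B[2],B[3]),ang((B[0]+B[1])/2,(B[2]+B[3])/2),np.round(B))
R=[plane(T,*b(*p),.08)[:2]*1000 for p in((52,80),(38,252),(348,90),(333,268))]
print("rim",np.mean(R,0))
E
```

```text
handle [ 420.47789051 -304.04110023] -4.762323312383882 tray rim [ 419.16723691 -305.94573995] -4.524852446675343 85.2320741616104
bars [612.68287743 110.52514073] -4.332450220699439 -3.4588273741481217 86.00569496786274 [[719. 180.]
 [517. 195.]
 [709.  27.]
 [506.  39.]]
rim [612.75498562 111.00676565]
```

```bash
python3 -m handwheel '-1.2 -4 0 0 0 0 .5;-1.2 -8 0 0 0 0 .5;-1.2 -12 0 0 0 0 .5;-1.2 -16 0 0 0 0 .5;-1.2 -20 0 0 0 0 .5;-1.2 -24 0 0 0 0 .5;-1.2 -28 0 0 0 0 .5;-1.2 -32 0 0 0 0 .5'; python3 -m handwheel '0 -4 0 0 0 0 .5;0 -6 0 0 0 0 .5;0 -6 -3 0 0 0 .5;0 -6 -3 0 0 0 .5'
```

```text
time_s: 32.28
position: [0.4206, -0.2472, 0.1646]
tool_rot: [[0.996, -0.088, 0.0], [-0.088, -0.996, -0.001], [0.0, 0.001, -1.0]]
ft_force: [1.6, 0.1, 0.8]
grip_width: 0.0425
gripper_force: 0.0
time_s: 32.62
position: [0.4194, -0.3048, 0.1308]
tool_rot: [[0.996, -0.09, -0.005], [-0.09, -0.996, 0.005], [-0.005, -0.004, -1.0]]
ft_force: [-0.6, 0.2, -1.7]
grip_width: 0.0427
gripper_force: 0.0
```

```bash
python3 -m handwheel '0 .2 -3 0 0 0 .5;0 .2 -6 0 0 0 .5;0 .2 -8 0 0 0 .5;0 .2 -8 0 0 0 .5;0 .2 -8 0 0 0 0;0 .2 -8 0 0 0 0;0 .2 -8 0 0 0 0;0 .2 -8 0 0 0 0' 110; python3 -m handwheel '0 0 0 0 0 0 0;0 0 0 0 0 0 0;0 0 .5 0 0 0 0;0 0 1 0 0 0 0;0 0 2 0 0 0 0;0 0 2 0 0 0 0'
```

```text
time_s: 33.28
position: [0.4222, -0.3029, 0.0567]
tool_rot: [[0.996, -0.087, 0.002], [-0.087, -0.996, -0.003], [0.003, 0.003, -1.0]]
ft_force: [-1.0, 1.2, 6.7]
grip_width: 0.0137
gripper_force: 108.8
time_s: 33.78
position: [0.422, -0.3026, 0.0763]
tool_rot: [[0.996, -0.087, 0.002], [-0.087, -0.996, -0.002], [0.002, 0.002, -1.0]]
ft_force: [1.5, -0.3, -4.9]
grip_width: 0.0139
gripper_force: 107.9
```

```bash
python3 -m handwheel '0 0 2 0 0 0 0;0 0 5 0 0 0 0;0 0 8 0 0 0 0;0 0 11 0 0 0 0;0 0 12 0 0 0 0;0 2 12 0 0 0 0;0 4.5 12 0 0 0 0;0 7 12 0 0 0 0'; python3 -m handwheel '0 3 0 0 0 0 0;0 6 0 0 0 0 0;0 9 0 0 0 0 0;0 12 0 0 0 0 0;0 15 0 0 0 0 0;0 18 0 0 0 0 0;0 21 0 0 0 0 0;0 24 0 0 0 0 0'; python3 -m handwheel '0 3 0 0 0 0 0;0 6 0 0 0 0 0;1 8.5 0 0 0 0 0;3 10 0 0 0 0 0;6 10.4 0 0 0 0 0;9 10.4 0 0 0 0 0;12 10.4 0 0 0 0 0;15 10.4 0 0 0 0 0'
```

```text
time_s: 34.45
position: [0.421, -0.2313, 0.1943]
tool_rot: [[0.996, -0.088, -0.0], [-0.088, -0.996, 0.0], [-0.0, -0.0, -1.0]]
ft_force: [0.7, -0.1, -6.5]
grip_width: 0.0139
gripper_force: 108.7
time_s: 35.12
position: [0.4209, 0.0094, 0.1944]
tool_rot: [[0.996, -0.087, -0.0], [-0.087, -0.996, 0.0], [-0.0, 0.0, -1.0]]
ft_force: [0.9, -0.4, -6.6]
grip_width: 0.0135
gripper_force: 108.7
time_s: 35.78
position: [0.5724, 0.1122, 0.194]
tool_rot: [[0.996, -0.086, -0.001], [-0.086, -0.996, -0.0], [-0.001, 0.0, -1.0]]
ft_force: [0.8, -1.2, -6.2]
grip_width: 0.0134
gripper_force: 108.8
```

```bash
python3 -m handwheel '2 0 0 0 0 .7 0;4 0 0 0 0 .7 0;4.2 0 0 0 0 .7 0;4.2 0 -2 0 0 .7 0;4.2 0 -3.5 0 0 .7 0;4.2 0 -4 0 0 .7 0;4.2 0 -4 0 0 .7 0'; python3 - <<'E'
from h import *
S=get_image("scene");T=get_image("top");save(S,"s10.png",4,(120,150,280,300))
E
```

```text
time_s: 36.37
position: [0.6124, 0.1119, 0.153]
tool_rot: [[0.997, -0.075, -0.004], [-0.075, -0.997, -0.0], [-0.004, 0.0, -1.0]]
ft_force: [-0.3, 0.2, -6.2]
grip_width: 0.0135
gripper_force: 108.6
```

View pics/s10.png

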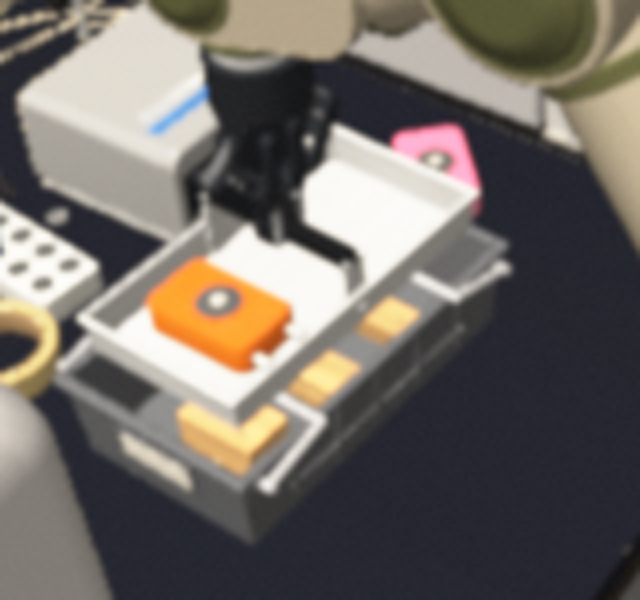

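The tray hangs level and centred over the two bails with the cassette in it. I'll lower it onto the bars.

```bash
python3 -m handwheel '.1 -.1 -.6 0 0 0 0;.1 -.1 -1.1 0 0 0 0;.1 -.1 -1.5 0 0 0 0;.1 -.1 -1.7 0 0 0 0;.1 -.1 -1.7 0 0 0 0'
```

```text
time_s: 36.88
position: [0.6144, 0.1108, 0.1371]
tool_rot: [[0.997, -0.075, -0.001], [-0.075, -0.997, 0.0], [-0.001, 0.0, -1.0]]
ft_force: [1.1, -1.4, -6.1]
grip_width: 0.0135
gripper_force: 108.8
```

```bash
python3 -m handwheel '0 0 -.2 0 0 0 0;0 0 -.4 0 0 0 0;0 0 -.4 0 0 0 0'
```

```text
time_s: 37.13
position: [0.6148, 0.1109, 0.1366]
tool_rot: [[0.997, -0.075, 0.003], [-0.075, -0.997, -0.0], [0.003, 0.0, -1.0]]
ft_force: [-7.9, -0.7, 13.1]
grip_width: 0.0139
gripper_force: 111.5
```

```bash
python3 -m handwheel '0 0 .2 0 0 0 0;0 0 .2 0 0 0 .3;0 0 .2 0 0 0 .5;0 0 .2 0 0 0 .5;0 0 .2 0 0 0 .5;0 0 3 0 0 0 .5;0 0 7 0 0 0 .5;0 0 10 0 0 0 .5'; python3 -m handwheel '-4 -4 2 0 0 0 .5;-8 -8 2 0 0 0 .5;-12 -12 2 0 0 0 .5;-16 -16 2 0 0 0 .5;-20 -20 2 0 0 0 .5;-20 -24 2 0 0 0 .5;-20 -28 2 0 0 0 .5;-20 -28 2 0 0 0 .5'; python3 - <<'E'
from h import *
S=get_image("scene");T=get_image("top")
cv2.imwrite("pics/f.png",np.vstack([cv2.resize(T["color"][125:200,150:280,::-1],None,fx=4,fy=4,interpolation=2),cv2.resize(S["color"][165:300,130:260,::-1][:75],None,fx=4,fy=4,interpolation=2)]))
E
```

```text
time_s: 37.8
position: [0.6148, 0.1109, 0.2359]
tool_rot: [[0.997, -0.075, 0.001], [-0.075, -0.997, 0.0], [0.001, -0.0, -1.0]]
ft_force: [0.5, -0.3, 1.1]
grip_width: 0.0426
gripper_force: 0.0
time_s: 38.47
position: [0.42, -0.1508, 0.254]
tool_rot: [[0.997, -0.074, 0.001], [-0.074, -0.997, -0.001], [0.001, 0.001, -1.0]]
ft_force: [0.9, -0.5, 0.4]
grip_width: 0.0426
gripper_force: 0.0
```

View pics/f.png

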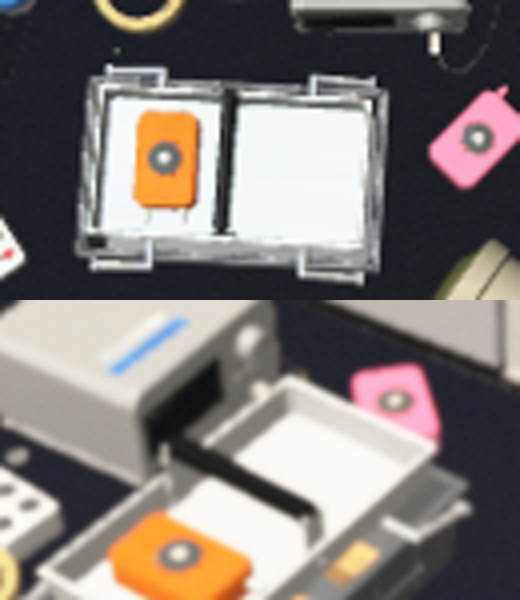

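The tray sits square and level on both bars, with the cassette flat in it and the gripper well clear. I'm handing in.

```bash
python3 -c "
from rig import env
print(env.close_job())"
```

```text
the job is handed in; nothing more can be done
None
```

I handed the job in at about 38 s on the robot's clock. All three offcuts (the saddle was absent) are in the tote, both bails are in, and the tray is stacked on them with the orange cassette in it. My last pictures showed this, but the hand-in returned no verdict.

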